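# Find the full nail magazine by weight and load it

## Robot

A 6-joint arm with a two-finger parallel gripper is mounted at the origin on the work surface. World frame = base frame: x ahead of the robot, y to its left, z up, the work surface at z = 0. Lengths are in mm, angles in rad, forces in N, time in s.
With the tool pointing down it reaches from about 425 to 950 mm from the base axis. Payload 14.7 kg.
Tool frame: the origin (TCP) lies midway between the tips of the shut fingers; the grasp point (between the pads) lies 19 mm behind it; z points along the fingers, y is the line along which they close (so a half turn about z gives the same grasp; the last joint's range is limited). The gripper opens to 85 mm and grips with 20 to 120 N. Pads are 22 mm wide; open, the fingers measure 114 mm over their backs; the gripper's body (76 mm by 85 mm) begins 54 mm behind the grasp point. The pads swing forward as they close: fully open they stand 13 mm farther back than shut.
Start: joints at [1.205, 0.48, 1.596, -0, 1.065, -0.047], TCP at [203.703, 617.25, 231.297] pointing down, gripper open.
Joint ranges: [-2.75, 2.75], [-0.82, 2.05], [0.23, 2.67], [-1.56, 4.7], [0.09, 2.69], [-2.92, 2.92]. Speed limits (rad/s): [1.89, 1.89, 2.39, 3.01, 3.01, 3.01].

## Interface

Orientations are given as a rotation vector (axis times angle).
In Python, from station import ctrl, vision, sign_off gives the robot as it stands.
- The arm moves only by the shell command python3 -m crank 'ROWS' [FORCE]. ROWS is JSON, a list of rows, each an object of numbers: "dx", "dy", "dz": the shift along the world's x, y, z in m; "rx", "ry", "rz": the turn, a rotation vector about the world's x, y, z in degrees; "jaw": the opening, from 0 (shut) to 1 (fully open). A call has 1 to 8 rows; each row shifts and turns the commanded pose from where the row before left it; what a row does not reach is not made up. A row lasts 1/8 s, in which the tool goes at most 62.5 mm and 10.7 degrees, less where a joint would pass 70% of its speed; a pose out of reach is approached as far as the arm can. A call is refused whole if a number of a shift passes 0.0625 or a number of a turn 10.7, either way. A call with a gripper value outside its range is refused whole. The fingers move at their own pace and stop on an object; FORCE is the grip in N (left out, the last holds). Time passes only in rows, so rows that do not move let the fingers close. It gives the time, the measured TCP pose, the force, the opening and the grip force at its end, in the units of the state.
- ctrl.get_state(): the state, without advancing time (a new reading comes with each control period).
- vision.capture(name): name is "scene" or "top" or "wrist"; returns a dict with "pixels" (384x512x3 uint8, red, green, blue), "mtx" (3x3 intrinsics, pixels), "D" ([k1, k2, p1, p2, k3] as OpenCV has them; the pictures are not rectified), "rvec" (rotation vector, rad) and "tvec" (3), from world to camera coordinates, as OpenCV has them; the wrist camera has in their place "mount" (4x4, takes a point from camera to tool coordinates, whose origin is the TCP and whose axes are the flange's). Camera axes: x right, y down, z forward; pixel columns grow to the right and rows downward; lengths in mm; the calibration is good to about 2 mm. A picture is of the moment at which its call begins: read the wrist's pose just before it. There is no depth.
- sign_off(): hands the job in; it is judged then, once.
The state is a dict: "time_s": time; "q": joint angles; "qvel": joint speeds; "joint_torque": joint torques, N m; "tool_pos": TCP position; "ee_rot": TCP orientation; "wrist_force": force on the tool from outside, world axes, zero at the start; "ft_torque": the same for the moment, N m; "width": finger opening in mm; "grip_force": force on a finger pad.
Only numpy, scipy, OpenCV 4.12 (cv2) and the standard library are available. Lean on these libraries where they do the work, as an engineer would, in place of code of your own. Each camera call takes 0.05 s, during which the arm holds its last target. There are 200 camera calls.

## Task

One of the three identical nail magazines on the plywood stand is full and the other two are empty: feel by lifting which is the heavy one, turn it so that its flat back matches the flat side of the loader's D-shaped spring cradle, and set it gently and fully down in the cradle. Leave the empty magazines standing upright on the stand where they were (put back any you lift), and leave the glue bottle, the screwdriver and the frame corner alone.

Things in the scene. Friction and masses are not known exactly. Their poses are not given: they have to be found in the camera images.
- mag_a: Nail magazine, upright closed grey canister, D-shaped from above: half-round (radius 30 mm) to its -x, square-cornered flat back at x = +30 mm; 60 mm wide in y, 80 mm high with white cap. On the cap a black grip bar, x -28 to +28 mm, 24 mm thick in y, 36 mm high. Origin: underside, centre of the half-round. Empty 0.22 kg, full 0.62 to 0.78 kg.
- mag_b: Nail magazine, upright closed grey canister, D-shaped from above: half-round (radius 30 mm) to its -x, square-cornered flat back at x = +30 mm; 60 mm wide in y, 80 mm high with white cap. On the cap a black grip bar, x -28 to +28 mm, 24 mm thick in y, 36 mm high. Origin: underside, centre of the half-round. Empty 0.22 kg, full 0.62 to 0.78 kg. Looks exactly like mag_a.
- mag_c: Nail magazine, upright closed grey canister, D-shaped from above: half-round (radius 30 mm) to its -x, square-cornered flat back at x = +30 mm; 60 mm wide in y, 80 mm high with white cap. On the cap a black grip bar, x -28 to +28 mm, 24 mm thick in y, 36 mm high. Origin: underside, centre of the half-round. Empty 0.22 kg, full 0.62 to 0.78 kg. Looks exactly like mag_a.
- stand: Plywood board fixed to the bench, 110 mm (x) by 340 mm (y), 15 mm thick. The three magazines stand on it in a row along its y, about 100 mm apart, each turned up to 1.1 rad either way from its x; any one of them may be the full one. Origin: centre of its underside.
- loader: loading station fixed to the bench: a grey painted steel base 170 mm (x) by 150 mm (y) by 20 mm high with the aluminium cradle above its middle and a short air fitting on its +x end. Origin: centre of the base's underside; x, y along its sides, z up
- seat (a point): Point on the cradle's floor, 43 mm above the bench unloaded; sinks with it; loader's axes. The cradle is a D-shaped pocket, walls 16 mm high, 6 mm thick, 3 mm play round a magazine: half-round to the loader's -x, flat side to its +x. A seated magazine has its origin here and its x along the loader's x; it fits no other way.
- cradle (a joint): how far the sprung cradle is pressed down, in m, 0 to 0.016 (0 unloaded); the spring gives about 0.9 N per mm. The full magazine alone sinks it about 7 to 9 mm, an empty one about 2.5 mm
- glue: white glue bottle, 54 mm across and 130 mm tall, standing on the bench beyond the work; a bystander. Origin: centre of its underside
- driver: screwdriver 190 mm long with a yellow handle, lying on the bench beyond the work; a bystander. Origin: about its middle, on the bench
- corner: L-shaped sample of dark wooden frame moulding, about 110 by 110 by 22 mm, lying on the bench beyond the work; a bystander. Origin: about its middle, on the bench
Things that resemble listed ones, but are neither listed nor needed, are in the scene too. Leave any pink or purple look-alike of the mag_b alone.

How it is judged (in metres and radians):
At the end, for the whole second after the job is handed in: The full magazine rests in the cradle within 7 mm sideways, 4 mm in height, 0.17 rad of matching, 0.08 rad of upright, and its weight holds the cradle over 4.5 mm down. The other two stand upright (0.1 rad) within 40 mm of where they started; all three at rest (value of joint cradle above 0.0045 m and ((horizontal distance between mag_a and seat below 0.007 m and z of mag_a in the frame of seat between -0.004 and 0.004 m and angle between the x axis of mag_a and the x axis of loader, either way round below 0.17 rad and angle between mag_a's own z axis and vertical below 0.08 rad and linear speed of each of mag_a, mag_b, mag_c below 0.02 m/s and distance of each of mag_b, mag_c from where it was at the start of the episode below 0.04 m and angle between each of mag_b, mag_c's own z axis and vertical below 0.1 rad) or (horizontal distance between mag_b and seat below 0.007 m and z of mag_b in the frame of seat between -0.004 and 0.004 m and angle between the x axis of mag_b and the x axis of loader, either way round below 0.17 rad and angle between mag_b's own z axis and vertical below 0.08 rad and linear speed of each of mag_b, mag_a, mag_c below 0.02 m/s and distance of each of mag_a, mag_c from where it was at the start of the episode below 0.04 m and angle between each of mag_a, mag_c's own z axis and vertical below 0.1 rad) or (horizontal distance between mag_c and seat below 0.007 m and z of mag_c in the frame of seat between -0.004 and 0.004 m and angle between the x axis of mag_c and the x axis of loader, either way round below 0.17 rad and angle between mag_c's own z axis and vertical below 0.08 rad and linear speed of each of mag_c, mag_a, mag_b below 0.02 m/s and distance of each of mag_a, mag_b from where it was at the start of the episode below 0.04 m and angle between each of mag_a, mag_b's own z axis and vertical below 0.1 rad))); the robot touches nothing.
It fails at once if a magazine is pushed or dropped into the loader with more than 35 N (contact force between any of mag_a, mag_b, mag_c and loader above 35 N).
It fails at once if a magazine is tipped over (more than 0.6 rad) (angle between any of mag_a, mag_b, mag_c's own z axis and vertical above 0.6 rad).
It fails at once if the glue bottle, screwdriver or frame corner is moved more than 30 mm (distance of any of glue, driver, corner from where it was at the start of the episode above 0.03 m).
It also fails if it takes over 61 s, if anything falls off the work surface, if the arm or the gripper's body presses on something with over 40 N, if the wrist force passes 120 N, or if a joint passes its speed limit or range.

## Working session

There is one attempt and no reset: what is moved stays moved. The work goes in short steps, Python scripts to look and compute and a shell command to move; the robot and the scene stay as the last step left them, time stands still between calls to the robot, and variables do not carry over. Pictures are saved under pics/ and viewed, at most 10 in all, crops included, and the job is handed in when it is done.

```bash
mkdir -p pics
cat > h.py <<'E'
import numpy as np, cv2
from station import ctrl, vision
def shot(n,f):
    s=ctrl.get_state(); c=vision.capture(n); cv2.imwrite('pics/'+f+'.png',c['pixels'][:,:,::-1])
    if n=='wrist':
        T=np.eye(4);T[:3,:3]=cv2.Rodrigues(np.array(s['ee_rot'],float))[0];T[:3,3]=s['tool_pos']
        M=T@np.array(c['mount']);R=M[:3,:3].T;t=-R@M[:3,3]
    else: R=cv2.Rodrigues(np.array(c['rvec'],float))[0];t=np.array(c['tvec'],float).ravel()
    np.savez('pics/'+f,K=c['mtx'],D=c['D'],R=R,t=t)
def world(f,uv,z):
    d=np.load('pics/'+f+'.npz');p=cv2.undistortPoints(np.array(uv,float).reshape(-1,1,2),d['K'],d['D'])[:,0]
    r=np.c_[p,np.ones(len(p))]@d['R'];o=-d['R'].T@d['t']
    return o+r*((np.broadcast_to(z,len(p))-o[2])/r[:,2])[:,None]
def pix(f,X):
    d=np.load('pics/'+f+'.npz');return cv2.projectPoints(np.array(X,float).reshape(-1,1,3),cv2.Rodrigues(d['R'])[0],d['t'],d['K'],d['D'])[0][:,0]
E
python3 -c "
from h import *
for n in ('top','scene'): shot(n,n+'0')
a=cv2.imread('pics/top0.png');b=cv2.imread('pics/scene0.png')
cv2.imwrite('pics/t.png',cv2.resize(a,(800,600),interpolation=2));cv2.imwrite('pics/s.png',b)
print(ctrl.get_state())"
```

```text
{'time_s': 0.1, 'q': array([ 1.20537915e+00,  4.80778818e-01,  1.59680149e+00, -1.06454830e-05,
        1.06511877e+00, -4.66005643e-02]), 'qvel': array([ 0.00057631, -0.00290925, -0.00182127,  0.00043956, -0.00139745,
       -0.00057619]), 'joint_torque': array([-4.15210507e-04, -9.52247071e+01, -4.31030917e+01,  1.73225876e-04,
        5.29783341e-03,  5.77993683e-05]), 'tool_pos': array([203.58865959, 616.90226446, 230.73377608]), 'ee_rot': array([-4.98635138e-01, -3.10154796e+00,  1.70410512e-03]), 'wrist_force': array([-0.26178862,  0.09123406, -0.27414498]), 'ft_torque': array([ 0.03664072, -0.02018537,  0.02463921]), 'grip_force': 0.0, 'width': 85.17199065661525}
```

View pics/t.png

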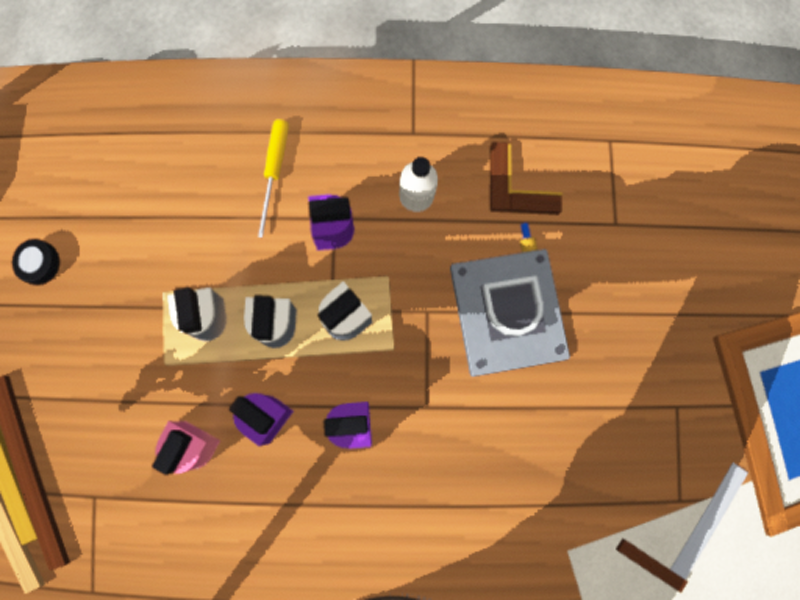

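View pics/s.png

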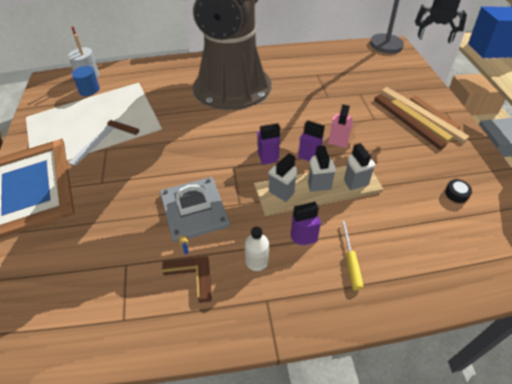

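The top view shows the three grey magazines on the board, near (195,312), (268,320) and (345,310) in the 800x600 image. The loader cradle is near (513,303), with its fitting up at (527,237). Next I'll take an enlarged crop.

```bash
python3 -c "
from h import *
a=cv2.imread('pics/top0.png')[155:250,100:260];b=cv2.imread('pics/top0.png')[155:250,280:380]
cv2.imwrite('pics/c1.png',cv2.resize(a,(800,475),interpolation=2))
cv2.imwrite('pics/c2.png',cv2.resize(b,(600,570),interpolation=2))"
```

```text
(no output)
```

View pics/c1.png

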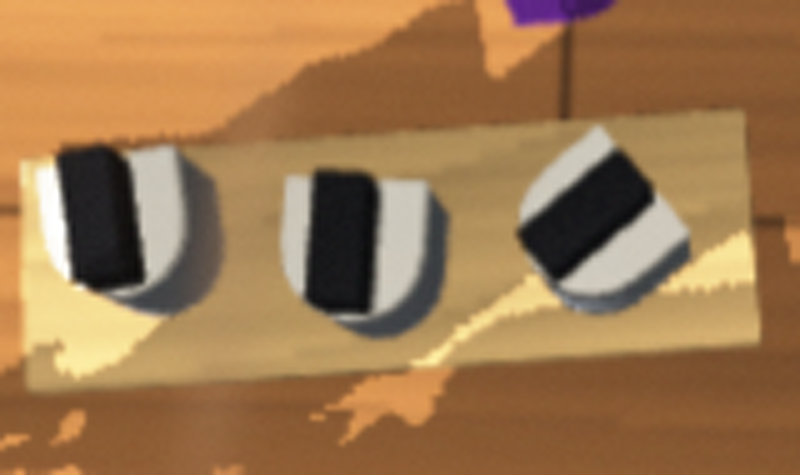

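View pics/c2.png

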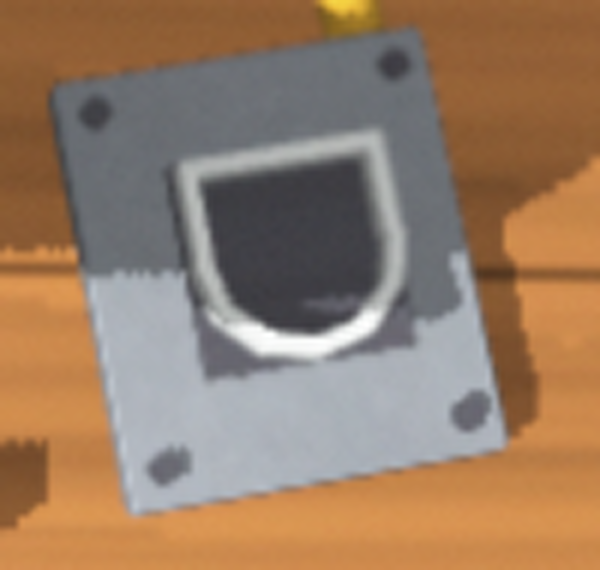

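The crops show all three half-round ends pointing down in the image or down-left. Flat backs point up for L and M, and up-right for R. The loader's flat side is up, turned slightly.

```bash
python3 -c "
from h import *
np.set_printoptions(precision=1,suppress=True)
for n,q in dict(L=[(62,150),(122,147),(140,287),(80,290)],M=[(316,171),(376,173),(368,312),(306,310)],R=[(617,150),(655,190),(560,282),(517,232)]).items():
    w=world('top0',np.array(q)/5+[100,155],131)[:,:2];f=(w[0]+w[1]-w[2]-w[3])/2;print(n,w.mean(0),np.linalg.norm(f),np.linalg.norm(w[0]-w[1]),np.arctan2(f[1],f[0]))
    if 1:
        pass
w=world('top0',np.array([(52,88),(420,30),(505,445),(132,515)])/6+[280,155],20)[:,:2];f=(w[0]+w[1]-w[2]-w[3])/2
print('loader',w.mean(0),np.linalg.norm(f),np.linalg.norm(w[0]-w[1]),np.arctan2(f[1],f[0]))
w=world('top0',np.array([(178,162),(382,130)])/6+[280,155],59)[:,:2];f=w[0]-w[1];a=np.arctan2(-f[0],f[1]);print('cradle',w.mean(0)-39*np.array([np.cos(a),np.sin(a)]),np.linalg.norm(f),a)
s=ctrl.get_state();R=cv2.Rodrigues(s['ee_rot'])[0];print('tool y',np.degrees(np.arctan2(R[1,1],R[0,1])), 'tool x',R[:,0])
print(vision.capture('wrist')['mount'])
"
```

```text
L [530.5 273.7] 58.852989627885094 25.28350048398763 0.19415502636961962
M [522.6 173.8] 56.95701194452325 24.676304932370716 -0.019469802299233528
R [535.6  74.3] 52.95974112087648 22.714653848182927 -0.8164639450662335
loader [ 553.  -169.5] 166.76116229095442 148.41580246548648 0.17591485385938152
cradle [ 553.8 -170.1] 78.57156809058033 0.17242071768222636
tool y 71.73345100699842 tool x [-0.9  0.3  0. ]
[[  -0.    -0.9   -0.3   82. ]
 [   1.     0.    -0.    -0.1]
 [   0.    -0.3    0.9 -141.5]
 [   0.     0.     0.     1. ]]
```

```bash
python3 -m crank '[{"dx":0.0467,"dy":-0.049,"rz":4.2},{"dx":0.0467,"dy":-0.049,"rz":4.2},{"dx":0.0467,"dy":-0.049,"rz":4.2},{"dx":0.0467,"dy":-0.049,"rz":4.2},{"dx":0.0467,"dy":-0.049,"rz":4.2},{"dx":0.0467,"dy":-0.049,"rz":4.2},{"dx":0.0467,"dy":-0.049,"rz":4.2},{}]'
python3 -c "
from h import *
shot('wrist','w1')
s=ctrl.get_state();R=cv2.Rodrigues(s['ee_rot'])[0];print(s['tool_pos'],np.degrees(np.arctan2(R[1,1],R[0,1])))
"
```

```text
[203.60567561 617.02001674 230.90869398] 71.73456819872811schema error: expected keys dx, dy, dz, rx, ry, rz, jaw
```

View pics/w1.png

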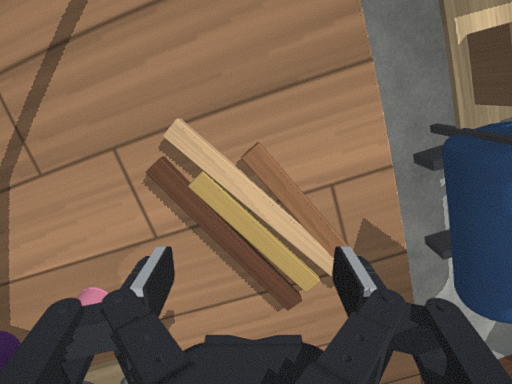

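The row was refused and the arm did not move; the wrist view only shows wood strips at the start place. I'll write a key into every row.

```bash
python3 -m crank '[{"dx":0.0467,"dy":-0.049,"dz":0,"rx":0,"ry":0,"rz":4.2,"jaw":1},{"dx":0.0467,"dy":-0.049,"dz":0,"rx":0,"ry":0,"rz":4.2,"jaw":1},{"dx":0.0467,"dy":-0.049,"dz":0,"rx":0,"ry":0,"rz":4.2,"jaw":1},{"dx":0.0467,"dy":-0.049,"dz":0,"rx":0,"ry":0,"rz":4.2,"jaw":1},{"dx":0.0467,"dy":-0.049,"dz":0,"rx":0,"ry":0,"rz":4.2,"jaw":1},{"dx":0.0467,"dy":-0.049,"dz":0,"rx":0,"ry":0,"rz":4.2,"jaw":1},{"dx":0.0467,"dy":-0.049,"dz":0,"rx":0,"ry":0,"rz":4.2,"jaw":1},{"dx":0,"dy":0,"dz":0,"rx":0,"ry":0,"rz":0,"jaw":1}]'
python3 -c "
from h import *
shot('wrist','w2')
s=ctrl.get_state();R=cv2.Rodrigues(s['ee_rot'])[0];print(s['tool_pos'],np.degrees(np.arctan2(R[1,1],R[0,1])))
"
```

```text
time_s: 1.2
tool_pos: [508.3, 297.3, 231.2]
ee_rot: [-0.3, 3.127, -0.001]
wrist_force: [-0.0, 1.4, -0.5]
width: 85.2
grip_force: 0.0
[506.73239439 298.82013718 231.08111608] 100.93585008891505
```

View pics/w2.png

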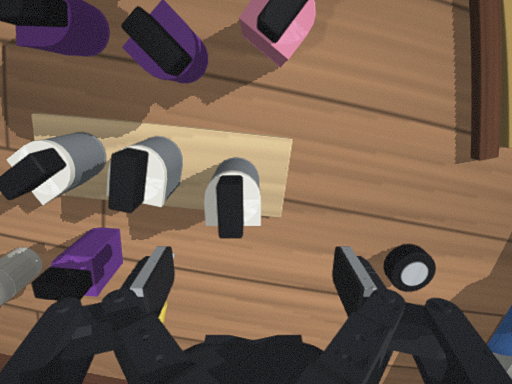

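L's bar top spans about (218,177)–(243,237) in the wrist view, aligned with the jaws and a little to one side of them.

```bash
python3 -c "
from h import *
np.set_printoptions(precision=1,suppress=True)
def bar(q,n):
    w=world('w2',q,131)[:,:2];f=(w[0]+w[1]-w[2]-w[3])/2;print(n,w.mean(0),np.linalg.norm(f),np.linalg.norm(w[0]-w[1]),np.degrees(np.arctan2(f[1],f[0])))
bar([(219,237),(242,237),(243,178),(218,178)],'L')
bar([(109,206),(138,210),(148,152),(120,148)],'M')
"
```

```text
L [526.9 279.3] 58.73572013917146 22.09971613622922 9.445833924493883
M [517.2 183.7] 57.31831276202179 27.75520556454696 -6.7763116676008615
```

```bash
python3 -m crank '[{"dx":0.022,"dy":-0.022,"dz":0,"rx":0,"ry":0,"rz":0,"jaw":1},{"dx":0,"dy":0,"dz":-0.045,"rx":0,"ry":0,"rz":0,"jaw":1},{"dx":0,"dy":0,"dz":-0.035,"rx":0,"ry":0,"rz":0,"jaw":1},{"dx":0,"dy":0,"dz":0,"rx":0,"ry":0,"rz":0,"jaw":1}]' 40
python3 -c "
from h import *
shot('wrist','w3')
s=ctrl.get_state();R=cv2.Rodrigues(s['ee_rot'])[0];print(s['tool_pos'],np.degrees(np.arctan2(R[1,1],R[0,1])))
print(pix('w3',[[529,276,131],[529+27.5,276+5,131],[529-27.5,276-5,131]]))
"
```

```text
time_s: 1.75
tool_pos: [525.3, 278.7, 149.2]
ee_rot: [0.305, -3.122, 0.002]
wrist_force: [0.1, -0.1, 0.1]
width: 85.3
grip_force: 0.0
[526.48848746 279.12150814 151.00521372] 101.18081467079189
[[248.14126064 239.74471237]
 [247.75869942 276.94346641]
 [248.57941882 198.32355922]]
```

View pics/w3.png

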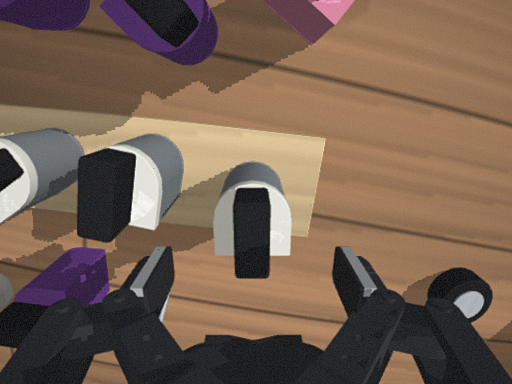

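L's bar is centred between the jaws, spanning (234–270, 187–278). I'll go down, close and lift.

```bash
python3 -m crank '[{"dx":0,"dy":-0.001,"dz":-0.03,"rx":0,"ry":0,"rz":0,"jaw":1},{"dx":0,"dy":0,"dz":-0.019,"rx":0,"ry":0,"rz":0,"jaw":1},{"dx":0,"dy":0,"dz":0,"rx":0,"ry":0,"rz":0,"jaw":0},{"dx":0,"dy":0,"dz":0,"rx":0,"ry":0,"rz":0,"jaw":0},{"dx":0,"dy":0,"dz":0,"rx":0,"ry":0,"rz":0,"jaw":0},{"dx":0,"dy":0,"dz":0,"rx":0,"ry":0,"rz":0,"jaw":0}]' 60
python3 -m crank '[{"dx":0,"dy":0,"dz":0.01,"rx":0,"ry":0,"rz":0,"jaw":0},{"dx":0,"dy":0,"dz":0.015,"rx":0,"ry":0,"rz":0,"jaw":0},{"dx":0,"dy":0,"dz":0,"rx":0,"ry":0,"rz":0,"jaw":0},{"dx":0,"dy":0,"dz":0,"rx":0,"ry":0,"rz":0,"jaw":0},{"dx":0,"dy":0,"dz":0,"rx":0,"ry":0,"rz":0,"jaw":0}]'
python3 -c "
from h import *
for i in range(6): s=ctrl.get_state();print(s['wrist_force'],s['width']);vision.capture('wrist')"
```

```text
time_s: 2.55
tool_pos: [528.1, 278.0, 103.6]
ee_rot: [-0.305, 3.125, 0.001]
wrist_force: [-2.6, 0.5, 10.5]
width: 23.1
grip_force: 59.0
time_s: 3.18
tool_pos: [527.3, 277.4, 127.0]
ee_rot: [0.305, -3.126, 0.0]
wrist_force: [0.7, 0.0, -2.6]
width: 23.0
grip_force: 59.3
[ 0.73385044  0.04771325 -2.59960946] 23.01348964289656
[-0.82953307  0.61296274 -1.34230726] 23.19282410297013
[-0.55884152 -0.49426964 -1.49954492] 22.8952377220488
[ 0.478583   -0.27035245 -1.89961617] 23.221007419597502
[-0.63365459 -0.18496085 -2.26951169] 23.021966187097064
[-0.43785594 -0.69538697 -2.11430704] 23.000655332277777
```

L is about 2 N, so it's empty. I'll put it back and go to M.

```bash
python3 -m crank '[{"dx":0,"dy":0,"dz":-0.014,"rx":0,"ry":0,"rz":0,"jaw":0},{"dx":0,"dy":0,"dz":-0.009,"rx":0,"ry":0,"rz":0,"jaw":0},{"dx":0,"dy":0,"dz":0,"rx":0,"ry":0,"rz":0,"jaw":0},{"dx":0,"dy":0,"dz":0.003,"rx":0,"ry":0,"rz":0,"jaw":1},{"dx":0,"dy":0,"dz":0.006,"rx":0,"ry":0,"rz":0,"jaw":1},{"dx":0,"dy":0,"dz":0,"rx":0,"ry":0,"rz":0,"jaw":1},{"dx":0,"dy":0,"dz":0,"rx":0,"ry":0,"rz":0,"jaw":1}]'
python3 -m crank '[{"dx":0,"dy":0,"dz":0.05,"rx":0,"ry":0,"rz":0,"jaw":1},{"dx":-0.002,"dy":-0.035,"dz":0.02,"rx":0,"ry":0,"rz":-6,"jaw":1},{"dx":-0.002,"dy":-0.035,"dz":0,"rx":0,"ry":0,"rz":-6,"jaw":1},{"dx":-0.002,"dy":-0.029,"dz":0,"rx":0,"ry":0,"rz":-2,"jaw":1},{"dx":0,"dy":0,"dz":-0.025,"rx":0,"ry":0,"rz":0,"jaw":1},{"dx":0,"dy":0,"dz":0,"rx":0,"ry":0,"rz":0,"jaw":1},{"dx":0,"dy":0,"dz":0,"rx":0,"ry":0,"rz":0,"jaw":1}]'
python3 -c "
from h import *
shot('wrist','w4')
s=ctrl.get_state();R=cv2.Rodrigues(s['ee_rot'])[0];print(s['tool_pos'],np.degrees(np.arctan2(R[1,1],R[0,1])))
a=np.radians(-1);f=27.5*np.array([np.cos(a),np.sin(a),0]);c=np.array([522.6,175,131]);print(pix('w4',[c,c+f,c-f]))
"
```

```text
time_s: 4.35
tool_pos: [527.6, 277.6, 113.5]
ee_rot: [-0.305, 3.126, 0.0]
wrist_force: [-0.0, 0.1, -0.5]
width: 85.3
grip_force: 0.0
time_s: 5.22
tool_pos: [521.7, 178.9, 158.7]
ee_rot: [0.078, 3.141, 0.0]
wrist_force: [0.1, 0.9, 0.1]
width: 85.6
grip_force: 0.0
[521.89764043 178.98702974 158.93695026] 87.16583976274576
[[247.72530036 229.84159792]
 [249.24796562 265.32747284]
 [246.05879718 190.60186823]]
```

View pics/w4.png

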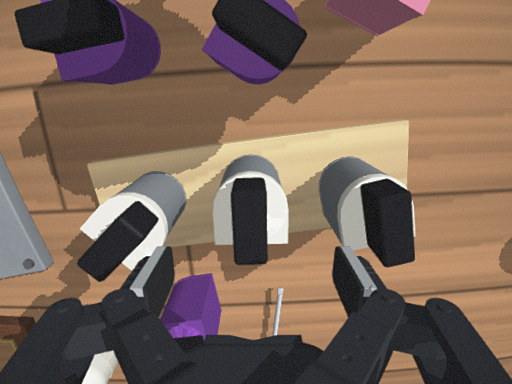

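M is upright and centred between the jaws, with its bar at (232–267, 178–264). I'll grasp and lift it.

```bash
python3 -m crank '[{"dx":-0.001,"dy":-0.001,"dz":-0.034,"rx":0,"ry":0,"rz":0,"jaw":1},{"dx":0,"dy":0,"dz":-0.02,"rx":0,"ry":0,"rz":0,"jaw":1},{"dx":0,"dy":0,"dz":0,"rx":0,"ry":0,"rz":0,"jaw":0},{"dx":0,"dy":0,"dz":0,"rx":0,"ry":0,"rz":0,"jaw":0},{"dx":0,"dy":0,"dz":0,"rx":0,"ry":0,"rz":0,"jaw":0},{"dx":0,"dy":0,"dz":0,"rx":0,"ry":0,"rz":0,"jaw":0}]' 60
python3 -m crank '[{"dx":0,"dy":0,"dz":0.01,"rx":0,"ry":0,"rz":0,"jaw":0},{"dx":0,"dy":0,"dz":0.015,"rx":0,"ry":0,"rz":0,"jaw":0},{"dx":0,"dy":0,"dz":0,"rx":0,"ry":0,"rz":0,"jaw":0},{"dx":0,"dy":0,"dz":0,"rx":0,"ry":0,"rz":0,"jaw":0},{"dx":0,"dy":0,"dz":0,"rx":0,"ry":0,"rz":0,"jaw":0}]'
python3 -c "
from h import *
for i in range(5): s=ctrl.get_state();print(s['wrist_force'],s['ft_torque'],s['width']);vision.capture('wrist')"
```

```text
time_s: 6.02
tool_pos: [521.1, 177.5, 105.4]
ee_rot: [0.078, 3.139, 0.0]
wrist_force: [-0.0, -3.6, 7.6]
width: 22.8
grip_force: 58.3
time_s: 6.65
tool_pos: [520.3, 177.5, 129.0]
ee_rot: [-0.079, -3.14, 0.0]
wrist_force: [-0.5, -0.3, -6.8]
width: 22.7
grip_force: 59.6
[-0.47457175 -0.29223162 -6.79248661] [ 0.05730833  0.07061204 -0.01273935] 22.67863179375065
[-0.11916019  0.03095613 -6.47955032] [-0.00124808  0.06002827  0.03202071] 22.746971003468165
[ 0.81968495 -1.00445743 -6.4331158 ] [-0.02719193  0.04990611 -0.01910907] 23.03140311015402
[-0.15858332 -0.28019247 -6.50120589] [-0.00829533  0.01515151 -0.00040905] 22.680322156896064
[-0.01187716 -0.05891618 -7.21371714] [-0.01256612  0.00920043 -0.01228333] 22.987806278742873
```

M weighs about 6.7 N, so it's the full one. I'll raise it clear of R and carry it over to the loader.

```bash
python3 -m crank '[{"dx":0,"dy":0,"dz":0.03,"rx":0,"ry":0,"rz":0,"jaw":0},{"dx":0,"dy":0,"dz":0.045,"rx":0,"ry":0,"rz":0,"jaw":0},{"dx":0,"dy":0,"dz":0.04,"rx":0,"ry":0,"rz":0,"jaw":0},{"dx":0.003,"dy":-0.02,"dz":0,"rx":0,"ry":0,"rz":1,"jaw":0},{"dx":0.003,"dy":-0.03,"dz":0,"rx":0,"ry":0,"rz":1,"jaw":0},{"dx":0.003,"dy":-0.035,"dz":0,"rx":0,"ry":0,"rz":1.2,"jaw":0},{"dx":0.003,"dy":-0.04,"dz":0,"rx":0,"ry":0,"rz":1.2,"jaw":0},{"dx":0.003,"dy":-0.04,"dz":0,"rx":0,"ry":0,"rz":1.2,"jaw":0}]' 90
python3 -m crank '[{"dx":0.004,"dy":-0.04,"dz":0,"rx":0,"ry":0,"rz":1.2,"jaw":0},{"dx":0.004,"dy":-0.04,"dz":0,"rx":0,"ry":0,"rz":1.2,"jaw":0},{"dx":0.004,"dy":-0.035,"dz":0,"rx":0,"ry":0,"rz":1.2,"jaw":0},{"dx":0.004,"dy":-0.035,"dz":0,"rx":0,"ry":0,"rz":1.2,"jaw":0},{"dx":0.002,"dy":-0.022,"dz":0,"rx":0,"ry":0,"rz":1.2,"jaw":0},{"dx":0,"dy":-0.01,"dz":0,"rx":0,"ry":0,"rz":1.2,"jaw":0},{"dx":0,"dy":0,"dz":0,"rx":0,"ry":0,"rz":0,"jaw":0},{"dx":0,"dy":0,"dz":0,"rx":0,"ry":0,"rz":0,"jaw":0}]'
python3 -c "
from h import *
shot('wrist','w5');shot('top','t5');shot('scene','s5')
s=ctrl.get_state();R=cv2.Rodrigues(s['ee_rot'])[0];print(s['tool_pos'],np.degrees(np.arctan2(R[1,1],R[0,1])),R[:,2])
a=cv2.imread('pics/t5.png')[140:240,270:390];a=cv2.resize(a,(440,367),interpolation=2)
cv2.imwrite('pics/c5.png',np.hstack([cv2.resize(cv2.imread('pics/w5.png')[:300,:],(360,211)).repeat(1,0) if 0 else cv2.resize(cv2.imread('pics/s5.png')[120:270,130:280],(360,367)),a]))
"
```

```text
time_s: 7.9
tool_pos: [535.4, 11.4, 244.2]
ee_rot: [0.076, -3.141, 0.0]
wrist_force: [0.3, 0.6, -5.6]
width: 22.5
grip_force: 92.1
time_s: 8.9
tool_pos: [553.4, -168.6, 244.2]
ee_rot: [0.272, -3.13, -0.001]
wrist_force: [-0.2, 0.6, -5.8]
width: 22.6
grip_force: 92.1
[ 553.5761086  -168.65150099  244.3818025 ] 99.97520313175583 [ 4.96406494e-05  1.10505616e-04 -9.99999993e-01]
```

View pics/w5.png

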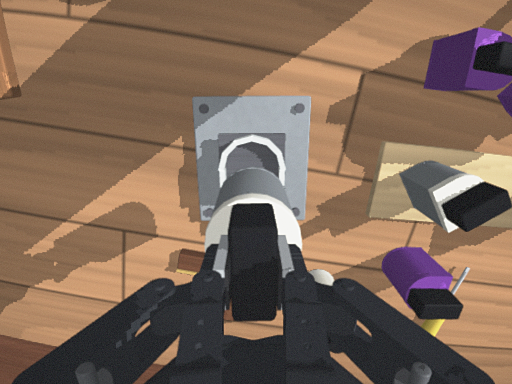

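The wrist view shows the held magazine upright over the loader and heading the right way. The bottom rim's apex is near (252,168), and the base's near corners are at (193,97) and (311,97). I'll compare those with projections.

```bash
python3 -c "
from h import *
np.set_printoptions(precision=1,suppress=True)
w=world('w5',[(193,97),(311,97)],20)[:,:2];f=w[0]-w[1];a=np.arctan2(f[0],-f[1]);print(w,np.linalg.norm(f),a, 'base c',w.mean(0)+85*np.array([np.cos(.174),np.sin(.174)]))
c=np.array([553.5,-168.7]);u=np.array([np.cos(.174),np.sin(.174)]);v=np.array([-u[1],u[0]])
P=lambda x,y,z,c=c:np.r_[c+x*u+y*v,z]
print('rim apex',pix('w5',[P(-30,0,154),P(-35,0,154),P(-25,0,154)]),'cap sides/apex',pix('w5',[P(0,30,234),P(0,-30,234),P(-30,0,234)]))
s=np.array([553.5,-170])
print('cradle wall apex outer/inner, sides outer',pix('w5',[P(-39,0,59,s),P(-33,0,59,s),P(0,39,59,s),P(0,-39,59,s)]))
a=cv2.imread('pics/w5.png')[85:315,175:330];cv2.imwrite('pics/c6.png',cv2.resize(a,(404,600),interpolation=2))
"
```

```text
[[ 483.  -257. ]
 [ 457.7 -112.4]] 146.79565213665438 0.17320012892336648 base c [ 554. -170.]
rim apex [[253.1 163.6]
 [253.1 157.7]
 [253.1 169.4]] cap sides/apex [[302.6 241.2]
 [203.7 241.3]
 [253.1 194.5]]
cradle wall apex outer/inner, sides outer [[252.  137.6]
 [252.  142.8]
 [284.7 170.5]
 [219.4 170.5]]
```

View pics/c6.png

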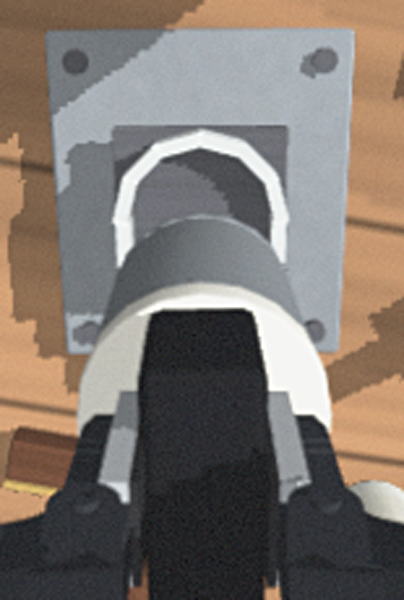

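Rim and cradle differ from the model by 2–3 mm, so I'll go down until the base is just above the walls and compare there.

```bash
python3 -m crank '[{"dx":0,"dy":-0.001,"dz":-0.03,"rx":0,"ry":0,"rz":0,"jaw":0},{"dx":0,"dy":0,"dz":-0.03,"rx":0,"ry":0,"rz":0,"jaw":0},{"dx":0,"dy":0,"dz":-0.02,"rx":0,"ry":0,"rz":0,"jaw":0},{"dx":0,"dy":0,"dz":-0.005,"rx":0,"ry":0,"rz":0,"jaw":0},{"dx":0,"dy":0,"dz":0,"rx":0,"ry":0,"rz":0,"jaw":0},{"dx":0,"dy":0,"dz":0,"rx":0,"ry":0,"rz":0,"jaw":0}]'
python3 -c "
from h import *
np.set_printoptions(precision=1,suppress=True)
shot('wrist','w7');shot('scene','s7');shot('top','t7')
s=ctrl.get_state();print(s['tool_pos'],s['wrist_force'])
c=np.array(s['tool_pos'][:2]);u=np.array([np.cos(.174),np.sin(.174)]);v=np.array([-u[1],u[0]]);b=s['tool_pos'][2]-90
P=lambda x,y,z,c=c:np.r_[c+x*u+y*v,z]
m=np.array([553.7,-170])
for f,(y0,x0) in dict(w7=(70,175),s7=(135,150)).items():
    print(f,pix(f,[P(-30,0,b),P(0,30,b),P(0,-30,b),P(30,30,b),P(30,-30,b),P(30,30,b+80),P(30,-30,b+80),P(-30,0,b+80)])-[x0,y0]);print(pix(f,[P(-39,0,59,m),P(-33,0,59,m),P(0,39,59,m),P(0,-39,59,m),P(39,39,59,m),P(39,-39,59,m)])-[x0,y0])
a=cv2.imread('pics/w7.png')[70:220,175:330];b=cv2.imread('pics/s7.png')[135:245,150:240]
cv2.imwrite('pics/c7.png',np.hstack([cv2.resize(a,None,fx=3,fy=3,interpolation=2),cv2.resize(b,None,fx=3.6,fy=450/110,interpolation=2)]))
"
```

```text
time_s: 9.8
tool_pos: [554.1, -170.6, 160.3]
ee_rot: [-0.272, 3.128, -0.001]
wrist_force: [-0.5, -0.8, -5.8]
width: 22.2
grip_force: 92.1
[ 553.9 -170.6  160. ] [ 0.3  0.3 -6.2]
w7 [[ 78.4  93.1]
 [112.7 126.7]
 [ 44.1 126.7]
 [111.4 157.8]
 [ 45.5 157.8]
 [125.  212.1]
 [ 31.8 212.1]
 [ 78.4 124. ]]
[[ 79.1  80. ]
 [ 79.1  86.8]
 [121.9 122.6]
 [ 36.4 122.6]
 [119.8 161.1]
 [ 38.4 161.1]]
s7 [[37.9 49. ]
 [52.  54.4]
 [29.  60.4]
 [54.9 63. ]
 [31.5 69.2]
 [51.5 41.2]
 [26.4 47.6]
 [33.5 27.1]]
[[38.  49.3]
 [38.5 50.9]
 [56.1 56.2]
 [26.4 64. ]
 [60.  67.3]
 [29.6 75.5]]
```

View pics/c7.png

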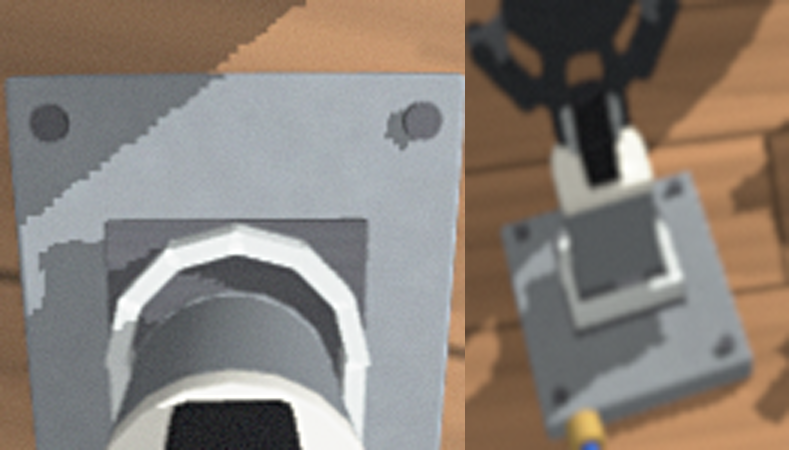

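The rim's apex is about 5 px down-image of where a centred magazine would be, at (78,98) against (78,93) in the crop, and the scene view agrees. So the magazine sits forward in the jaws. I'll check that with the bar ends.

```bash
python3 -c "
from h import *
np.set_printoptions(precision=1,suppress=True)
u=np.array([np.cos(-.04),np.sin(-.04)]);c=np.array([521,177.5])
P=lambda x,y,z:np.r_[c+x*u+y*np.array([-u[1],u[0]]),z]
print('w4 (seen 178,264, cap back 243)',pix('w4',[P(-28,0,95),P(28,0,131),P(30,-25,95),P(-30,0,15),P(-30,0,95)])[:,1])
u=np.array([np.cos(.174),np.sin(.174)]);c=np.array([553.6,-168.7])
print('w5 (seen 204; rim 167.4)',pix('w5',[P(-28,0,234),P(-27,0,234),P(-28,0,229),P(-30,0,154),P(-30,0,150)])[:,1])
c=np.array([553.9,-170.6])
print('w7 (seen 203.5)',pix('w7',[P(-28,0,150),P(-27,0,150),P(-28,0,146)])[:,1])
a=cv2.imread('pics/w4.png')[140:280,200:300];cv2.imwrite('pics/c8.png',cv2.resize(a,(429,600),interpolation=2))
"
```

```text
w4 (seen 178,264, cap back 243) [172.8 263.8 241.7 151.2 170.3]
w5 (seen 204; rim 167.4) [198.  199.6 195.1 163.7 162.7]
w7 (seen 203.5) [197.2 198.9 195. ]
```

View pics/c8.png

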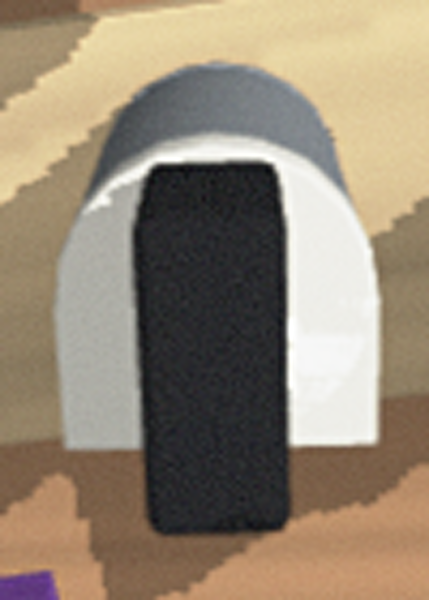

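The same pattern already showed when M stood on the stand, so it isn't tilted; it just sits 2–4 mm forward in the jaws. I'll shift -3 mm in x and go in gently.

```bash
python3 -m crank '[{"dx":-0.003,"dy":0,"dz":0,"rx":0,"ry":0,"rz":0,"jaw":0},{"dx":0,"dy":0,"dz":-0.004,"rx":0,"ry":0,"rz":0,"jaw":0},{"dx":0,"dy":0,"dz":-0.003,"rx":0,"ry":0,"rz":0,"jaw":0},{"dx":0,"dy":0,"dz":-0.003,"rx":0,"ry":0,"rz":0,"jaw":0},{"dx":0,"dy":0,"dz":0,"rx":0,"ry":0,"rz":0,"jaw":0},{"dx":0,"dy":0,"dz":0,"rx":0,"ry":0,"rz":0,"jaw":0}]'; python3 -m crank '[{"dx":0,"dy":0,"dz":-0.002,"rx":0,"ry":0,"rz":0,"jaw":0},{"dx":0,"dy":0,"dz":-0.002,"rx":0,"ry":0,"rz":0,"jaw":0},{"dx":0,"dy":0,"dz":0,"rx":0,"ry":0,"rz":0,"jaw":0},{"dx":0,"dy":0,"dz":0,"rx":0,"ry":0,"rz":0,"jaw":0}]'
```

```text
time_s: 10.7
tool_pos: [550.6, -170.5, 149.3]
ee_rot: [-0.272, 3.13, -0.0]
wrist_force: [-0.4, -0.1, -6.8]
width: 22.4
grip_force: 92.1
time_s: 11.2
tool_pos: [550.6, -170.4, 145.3]
ee_rot: [-0.272, 3.13, -0.0]
wrist_force: [0.5, -0.4, -6.1]
width: 22.7
grip_force: 92.1
```

```bash
for i in 1; do python3 -m crank '[{"dx":0,"dy":0,"dz":-0.002,"rx":0,"ry":0,"rz":0,"jaw":0},{"dx":0,"dy":0,"dz":-0.002,"rx":0,"ry":0,"rz":0,"jaw":0},{"dx":0,"dy":0,"dz":0,"rx":0,"ry":0,"rz":0,"jaw":0},{"dx":0,"dy":0,"dz":0,"rx":0,"ry":0,"rz":0,"jaw":0}]'; done
python3 -m crank '[{"dx":0,"dy":0,"dz":-0.002,"rx":0,"ry":0,"rz":0,"jaw":0},{"dx":0,"dy":0,"dz":-0.002,"rx":0,"ry":0,"rz":0,"jaw":0},{"dx":0,"dy":0,"dz":0,"rx":0,"ry":0,"rz":0,"jaw":0},{"dx":0,"dy":0,"dz":0,"rx":0,"ry":0,"rz":0,"jaw":0}]'
python3 -c "
from h import *
shot('wrist','w9');shot('scene','s9')
print(ctrl.get_state()['ft_torque'])
a=cv2.imread('pics/w9.png')[70:220,175:330];b=cv2.imread('pics/s9.png')[135:245,150:240]
cv2.imwrite('pics/c9.png',np.hstack([cv2.resize(a,None,fx=3,fy=3,interpolation=2),cv2.resize(b,None,fx=3.6,fy=450/110,interpolation=2)]))
"
```

```text
time_s: 11.7
tool_pos: [550.5, -170.4, 141.3]
ee_rot: [0.272, -3.13, -0.0]
wrist_force: [0.5, 0.3, -7.1]
width: 22.5
grip_force: 92.1
time_s: 12.2
tool_pos: [550.6, -170.4, 137.3]
ee_rot: [0.272, -3.13, 0.0]
wrist_force: [0.7, 0.4, -5.9]
width: 22.4
grip_force: 92.1
[0.01667322 0.02316313 0.00963348]
```

The base is now below the wall tops with no contact force, so it's inside the pocket. I'll lower it until the spring carries the weight, using forces rather than more pictures (I've already passed the limit of 10 viewed).

```bash
python3 -m crank '[{"dx":0,"dy":0,"dz":-0.002,"rx":0,"ry":0,"rz":0,"jaw":0},{"dx":0,"dy":0,"dz":-0.002,"rx":0,"ry":0,"rz":0,"jaw":0},{"dx":0,"dy":0,"dz":-0.002,"rx":0,"ry":0,"rz":0,"jaw":0},{"dx":0,"dy":0,"dz":0,"rx":0,"ry":0,"rz":0,"jaw":0},{"dx":0,"dy":0,"dz":0,"rx":0,"ry":0,"rz":0,"jaw":0}]'
python3 -m crank '[{"dx":0,"dy":0,"dz":-0.002,"rx":0,"ry":0,"rz":0,"jaw":0},{"dx":0,"dy":0,"dz":-0.002,"rx":0,"ry":0,"rz":0,"jaw":0},{"dx":0,"dy":0,"dz":0,"rx":0,"ry":0,"rz":0,"jaw":0},{"dx":0,"dy":0,"dz":0,"rx":0,"ry":0,"rz":0,"jaw":0}]'
python3 -c "
from h import *
for i in range(3): s=ctrl.get_state();print(s['wrist_force'],s['ft_torque']);vision.capture('top')"
```

```text
time_s: 12.92
tool_pos: [550.6, -170.5, 131.3]
ee_rot: [-0.272, 3.13, -0.0]
wrist_force: [-0.1, -0.6, -5.0]
width: 22.3
grip_force: 92.3
time_s: 13.42
tool_pos: [550.6, -170.5, 127.4]
ee_rot: [-0.272, 3.13, -0.0]
wrist_force: [-0.5, -0.5, -0.1]
width: 22.6
grip_force: 92.9
[-0.52038819 -0.5433595  -0.13552953] [-0.04794431  0.1996514  -0.03381435]
[-0.46345207 -0.22621257 -1.36863828] [-0.10755164  0.14958704  0.00250286]
[-0.92622255 -0.77441549 -0.76792017] [-0.06056549  0.07866502 -0.00343642]
```

```bash
python3 -m crank '[{"dx":0,"dy":0,"dz":-0.001,"rx":0,"ry":0,"rz":0,"jaw":0},{"dx":0,"dy":0,"dz":0,"rx":0,"ry":0,"rz":0,"jaw":0},{"dx":0,"dy":0,"dz":0.002,"rx":0,"ry":0,"rz":0,"jaw":0.5},{"dx":0,"dy":0,"dz":0.003,"rx":0,"ry":0,"rz":0,"jaw":1},{"dx":0,"dy":0,"dz":0,"rx":0,"ry":0,"rz":0,"jaw":1},{"dx":0,"dy":0,"dz":0,"rx":0,"ry":0,"rz":0,"jaw":1},{"dx":0,"dy":0,"dz":0,"rx":0,"ry":0,"rz":0,"jaw":1}]'
python3 -m crank '[{"dx":0,"dy":0,"dz":0.03,"rx":0,"ry":0,"rz":0,"jaw":1},{"dx":0,"dy":0,"dz":0.05,"rx":0,"ry":0,"rz":0,"jaw":1},{"dx":0,"dy":0,"dz":0.05,"rx":0,"ry":0,"rz":0,"jaw":1},{"dx":-0.03,"dy":0.05,"dz":0,"rx":0,"ry":0,"rz":0,"jaw":1},{"dx":-0.03,"dy":0.05,"dz":0,"rx":0,"ry":0,"rz":0,"jaw":1},{"dx":-0.03,"dy":0.05,"dz":0,"rx":0,"ry":0,"rz":0,"jaw":1},{"dx":0,"dy":0,"dz":0,"rx":0,"ry":0,"rz":0,"jaw":1},{"dx":0,"dy":0,"dz":0,"rx":0,"ry":0,"rz":0,"jaw":1}]'
python3 -c "
from h import *
np.set_printoptions(precision=1,suppress=True)
shot('scene','s10');shot('top','t10')
from scipy import ndimage
d=cv2.imread('pics/t10.png').astype(int).max(2)
# grip-bar blob(s): dark pixels round the loader and the stand
for n,(y0,y1,x0,x1) in dict(M=(165,225,300,350),L=(175,220,105,150),R=(175,220,200,240)).items():
    m=(d[y0:y1,x0:x1]<45).astype(np.uint8);k,l,st,ce=cv2.connectedComponentsWithStats(m)
    j=1+np.argmax(st[1:,4]);ys,xs=np.nonzero(l==j);r=cv2.minAreaRect(np.c_[xs+x0,ys+y0].astype(np.float32))
    print(n,world('top'+'0' if 0 else 't10',[r[0]],131 if n!='M' else 43-7.5+116)[0],r)
"
```

```text
time_s: 14.45
tool_pos: [550.5, -170.4, 131.3]
ee_rot: [0.272, -3.13, -0.0]
wrist_force: [-0.4, 0.4, 0.7]
width: 85.2
grip_force: 0.0
time_s: 15.45
tool_pos: [461.0, -20.5, 261.6]
ee_rot: [-0.273, 3.129, -0.001]
wrist_force: [0.6, -0.2, 0.6]
width: 85.3
grip_force: 0.0Traceback (most recent call last):
  File "<string>", line 10, in <module>
    j=1+np.argmax(st[1:,4]);ys,xs=np.nonzero(l==j);r=cv2.minAreaRect(np.c_[xs+x0,ys+y0].astype(np.float32))
        ~~~~~~~~~^^^^^^^^^^
    return _wrapfunc(a, 'argmax', axis=axis, out=out, **kwds)
    return bound(*args, **kwds)
ValueError: attempt to get argmax of an empty sequence
```

```bash
python3 -c "
from h import *
np.set_printoptions(precision=1,suppress=True,linewidth=220)
d=cv2.imread('pics/t10.png').astype(int).max(2);e=cv2.imread('pics/top0.png').astype(int).max(2)
print(d[160:236:3,290:370:3])
for n,(y0,y1,x0,x1) in dict(L=(175,220,105,150),R=(175,220,200,240)).items():
  for g,f in((e,'top0'),(d,'t10')):
    ys,xs=np.nonzero(g[y0:y1,x0:x1]<60);print(n,f,len(xs),world(f,[(xs.mean()+x0,ys.mean()+y0)],131)[0] if len(xs) else g[y0:y1,x0:x1].min())
"
```

```text
[[127 127 124 125 122 122 121 122 121 120 121 120 118 118 119 119 118 117 115 115 115 113 112 112 108  57 101]
 [126 130 129 127 127 127 126 127 125 126 124 125 124 122 122 122 120 121 121 119 119 118 119 117 113  57 101]
 [133 130 130 129 130 127 129 130 127 128 128 128 128 127 126 125 126 126 125 125 122 123 121 120 117  62 101]
 [137 134 135 134 136 134 134 133 131 132 132 130 129 129 128 129 130 127 129 128 127 127 126 125 122  65 100]
 [139 139 136 135 136 135 136 136 136 135 134 135 134 133 133 134 132 132 131 131 130 129 129 129 125  65 101]
 [142 142 141 141 139 141 139 139 139 136 136 136 134 136 137 136 137 136 134 134 133 133 134 132 129  63  98]
 [147 144 146 144 143 143 143 141 140 141 141 139 139 140 140 139 137 137 137 136 135 136 136 135 131  65 101]
 [149 150 149 149 148 147 147 146 146 144 144 143 143 141 141 140 140 140 140 140 141 139 140 137 126  65 101]
 [154 153 150 152 151 150 148 149 148 149 148 146 147 146 145 145 144 142 143 143 142 142 141 141 123  63 100]
 [156 154 154 154 153 153 152 154 152 152 151 150 149 149 148 150 148 146 145 145 144 148 142 144 103
[... 1208 characters left out ...]
3 150  64 100 101 100]
 [ 83  82  84  82  84  84  82  84  82  85  83  85  84  84  84  83 145 133 152 152 153 152 136  62 101 101  99]
 [ 80  82  82  81  81  82  81  84  82  82  84  83  83  82  84  84  82  83  85 150 152 150 102  97 100 102  99]
 [ 80  81  81  82  80  81  81  80  82  83  82  83  81  82  84  82  82  84  84  89  94 151  79  96 100 100  99]
 [ 79  78  80  79  79  80  82  80  82  84  81  82  82  80  82  80  81  82  80  83  82  89  58  97  99  99 101]
 [ 79  79  80  80  79  79  79  79  78  80  81  80  81  80  80  81  82  82  82  82  80  76  55  96 100 100 101]]
L top0 358 [531.1 274.4 131. ]
L t10 338 [529.9 273.3 131. ]
R top0 326 [535.3  75.5 131. ]
R t10 306 [533.   62.9 131. ]
```

The arm blocks the top view of the loader, so I'll swing it aside and look again.

```bash
python3 -m crank '[{"dx":0,"dy":0.06,"dz":0,"rx":0,"ry":0,"rz":0,"jaw":1},{"dx":0,"dy":0.06,"dz":0,"rx":0,"ry":0,"rz":0,"jaw":1},{"dx":0,"dy":0.06,"dz":0,"rx":0,"ry":0,"rz":0,"jaw":1},{"dx":0,"dy":0.06,"dz":0,"rx":0,"ry":0,"rz":0,"jaw":1},{"dx":-0.02,"dy":0.06,"dz":0,"rx":0,"ry":0,"rz":0,"jaw":1},{"dx":-0.03,"dy":0.06,"dz":0,"rx":0,"ry":0,"rz":0,"jaw":1},{"dx":-0.04,"dy":0.06,"dz":0,"rx":0,"ry":0,"rz":0,"jaw":1},{"dx":-0.04,"dy":0.06,"dz":0,"rx":0,"ry":0,"rz":0,"jaw":1}]'
python3 -m crank '[{"dx":-0.05,"dy":0.05,"dz":0,"rx":0,"ry":0,"rz":0,"jaw":1},{"dx":-0.04,"dy":0.05,"dz":0,"rx":0,"ry":0,"rz":0,"jaw":1},{"dx":0,"dy":0,"dz":0,"rx":0,"ry":0,"rz":0,"jaw":1},{"dx":0,"dy":0,"dz":0,"rx":0,"ry":0,"rz":0,"jaw":1}]'
python3 -c "
from h import *
np.set_printoptions(precision=2,suppress=True,linewidth=220)
shot('top','t11')
e=cv2.imread('pics/top0.png').astype(int).max(2);d=cv2.imread('pics/t11.png').astype(int).max(2)
for n,(y0,y1,x0,x1) in dict(L=(175,220,105,150),R=(175,220,200,240),M=(160,225,300,350)).items():
  for g,f in((e,'top0'),(d,'t11')):
    m=(g[y0:y1,x0:x1]<48).astype(np.uint8);k,l,st,ce=cv2.connectedComponentsWithStats(m)
    if k<2: continue
    ys,xs=np.nonzero(l==1+np.argmax(st[1:,4]));w=world(f,np.c_[xs+x0,ys+y0],151.5 if n=='M' else 131)[:,:2];c=w.mean(0);E=np.linalg.svd(w-c,full_matrices=False)[2][0];print(n,f,len(xs),c,np.ptp((w-c)@E),np.arctan(E[1]/E[0]))
"
```

```text
time_s: 16.55
tool_pos: [343.5, 440.2, 261.0]
ee_rot: [-0.27, 3.13, -0.0]
wrist_force: [2.0, 1.1, 0.2]
width: 85.7
grip_force: 0.0
time_s: 17.05
tool_pos: [261.0, 531.4, 260.7]
ee_rot: [0.272, -3.13, 0.002]
wrist_force: [0.6, 0.3, 0.2]
width: 85.5
grip_force: 0.0
L top0 344 [531.17 274.49] 57.64591114024719 0.2455043973844943
L t11 340 [530.12 273.39] 57.91150518232013 0.2615670840312254
R top0 316 [535.41  75.23] 52.63096952761849 -0.8354846077785559
R t11 313 [535.76  75.  ] 52.27217160034692 -0.8478828780244771
M t11 353 [ 552.85 -166.06] 56.000251985582935 0.15788592866175655
```

L and R stand where they were. M is in the cradle to within a few mm and 0.02 rad, it met resistance at the floor height, and the spring carries its weight.

```bash
python3 -c "
from station import sign_off
print(sign_off())"
```

```text
the job is handed in; nothing more can be done
None
```

I set the full magazine, the middle one (about 0.68 kg by feel), down in the loader cradle with its flat back matched and handed the job in at about 17 s. I put the left magazine back after finding it empty and never touched the right one. The hand-in returned no verdict, and I viewed 12 pictures against the limit of 10.

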